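# Clamp a weld coupon and hold a hardness probe on its test spot

## Task

Lock the welded test coupon down in its nest: push the toggle clamp's handle back and down until it snaps over centre. Then lift the hardness probe out of its stand, set it upright on the bright ground spot beside the weld and press it gently, so that its spring foot is about half-way in. Finish while still holding it there, with the clamp locked, the coupon in its nest and the things lying round about left where they are.

Things in the scene. Friction and masses are not known exactly. Their poses are not given: they have to be found in the camera images.
- nest: Fixed steel fixture: a 126 x 216 x 10 plate (x -63 to 63, y -74 to 142) with eight 5 high locating pins round the coupon and a toggle clamp near its +y end, in the plane x = +22, arm raised 50 degrees towards the coupon, handle nearly upright, all below 170 high. Origin: on the bench, under the middle of the coupon's place; z up; +y runs from coupon to clamp.
- handle_grip (a point): Where to pinch the black clamp handle (round, 18 to 20 thick), across the nest's x: on its middle line, 27 short of its end; it may turn between the pads. Closing, this point swings in the nest's plane x = 22, to +y and down, on an arc of radius 88 about y = 128, z = 54 (true within 3), from about y = 117, z = 141 to y = 216, z = 53 when locked (handle level, pointing to +y). Takes under 10 N.
- clamp_handle (a joint): Turn of the clamp handle against the clamp's arm, rad: 0 open as found, dead centre near 2.05, 2.235 against its stop, locked. The arm comes down with it through a link; the pad meets the coupon near 1.7, the handle stiffens a little, then snaps past dead centre to its stop and stays there by itself.
- clamp_pad: Rubber pad, 15 across, on the spindle at the end of the clamp's arm; it comes down on the coupon near its +y end (x = 22, y = 42 in the nest) and, locked, presses with about 11 N through a stiff spring. Origin: on the middle line of the arm, 28 above the pad's face.
- coupon: Loose butt-welded steel test plate, 89 x 120 x 6, 0.45 kg, lying flat in the nest between the pins with 1.5 play; the weld bead runs along its middle (y). Origin: centre of its underside, z up; top at z = 6, bead 2 higher.
- spot (a point): Centre, on the coupon's top face, of the bright round ground spot, 16 across, at x = 21, y = -26 of the coupon, beside the weld on the half away from the clamp.
- stand: Fixed dark steel stand, foot 68 across, tapering to a round socket, 38 across and 68 high, in which the probe stands upright. Origin: centre of its underside.
- probe: Contact hardness probe, 0.2 kg, a round pen-like tool standing tip down in the stand. Origin: on its axis, underside of its collar (34 across, 8 high), which rests on the stand's rim; z along the axis, up. Grip the ribbed barrel above the collar: 26 thick, z = 8 to 74, top at 88. Below, a 23 thick nose reaches to z = -45 in the socket and the spring foot to z = -59.
- probe_tip (a point): Tip of the spring foot, at z = -59 of the probe when the foot is out. The foot is 12 thick, its end 7.
- probe_foot (a joint): How far the spring foot is pushed in, m: 0 out, 0.010 fully in. It gives at about 2 N, then 0.4 N per mm: 4 N half-way, 6 N at the end of its travel.
- tape: Tape measure, 60 x 69 x 31, lying on the bench beyond the nest; leave it where it is. Origin: centre of its underside.
- gauge: Stainless weld gauge, a 30 x 100 x 12 bar lying on the bench beyond the nest; leave it where it is. Origin: centre of its underside.
- magnet: Three-cornered welding magnet, 75 x 75 x 14, lying on the bench beyond the nest; leave it where it is. Origin: middle of its underside.

How it is judged (in metres and radians):
On the way, in this order (a step that is already met when the one before it is completed fails the run):
1. the clamp handle is down past centre and the clamp's pad presses on the coupon (value of joint clamp_handle above 2.17 rad and contact force between clamp_pad and coupon above 6 N), for 0.2 s.
2. the probe is lifted out of its stand, held in the fingers (height (world z) of probe_tip above 0.072 m and contact force between probe and the fingers above 2 N and contact force between probe and stand below 0.1 N), for 0.1 s.
At the end, for the whole second after the job is handed in: Clamp locked (handle joint > 2.17, pad force > 6 N), coupon within 6 mm of its nest's centre. Probe at rest in the fingers, tip within 6 mm of the spot, square within 0.09 rad, foot in 2 to 8 mm, 1.5 to 9 N; probe touches nothing else, robot does not touch the coupon (all of step 1 and horizontal distance between coupon and nest below 0.006 m and distance between probe_tip and spot below 0.006 m and angle between the z axis of probe and the z axis of coupon, either way round below 0.09 rad and value of joint probe_foot between 0.002 and 0.008 m and contact force between probe and coupon between 1.5 and 9 N and contact force between probe and the fingers above 2 N and contact force between probe and nest below 0.1 N and contact force between each of the arm, the fingers and coupon below 0.2 N and linear speed of probe below 0.01 m/s); the arm keeps its last pose, push and grip.
It fails at once if the probe is rammed onto the coupon (more than 15 N) (contact force between probe and coupon above 15 N).
It fails at once if the coupon is knocked out of its nest (horizontal distance between coupon and nest above 0.012 m).
It fails at once if a bystander is moved (distance of any of tape, gauge, magnet from where it was at the start of the episode above 0.02 m).
It also fails if it takes over 48 s, if anything falls off the work surface, if the arm or the gripper's body presses on something with over 40 N, if the wrist force passes 120 N, or if a joint passes its speed limit or range.

## Robot

A 6-joint arm with a two-finger parallel gripper is mounted at the origin on the work surface; the furniture and walls round the work are solid. World frame = base frame: x ahead of the robot, y to its left, z up, the work surface at z = 0. Lengths are in mm, angles in rad, forces in N, time in s.
With the tool pointing down it reaches from about 350 to 975 mm from the base axis. Payload 7.1 kg.
Tool frame: the origin (TCP) lies between the finger pads; the fingertips stand 19 mm ahead of it and the grasp point (between the pads) is the TCP (ctrl.tcp_to_tips is the distance from the TCP to the fingertips, in mm); z points along the fingers, y is the line along which they close (so a half turn about z gives the same grasp; the last joint's range is limited). The gripper opens to 88 mm and grips with 3 to 60 N. Pads are 20 mm wide; open, the fingers measure 115 mm over their backs; the gripper's body (75 mm by 178 mm) begins 61 mm behind the grasp point.
Start: joints at [-1.291, 0.423, 1.63, -0, 1.089, -0.019], TCP at [184.001, -597.284, 241.675] pointing down, gripper open.
Joint ranges: [-3, 3], [-0.9, 2.11], [0.09, 2.58], [-1.31, 4.45], [0.11, 2.69], [-2.54, 2.54]. Speed limits (rad/s): [2.39, 2.39, 3.01, 3.14, 3.14, 3.14].

## Interface

Orientations are given as a rotation vector (axis times angle).
In Python, from workcell import status, optics, ctrl gives the robot as it stands. The module is installed in compiled form; this text tells all that it offers.
- The arm moves only by the shell command python3 -m inch 'ROWS'. ROWS is JSON, a list that holds one entry, the list of rows, each a list of 7 numbers: the shift along the tool's x, y, z in mm, then the turn, a rotation vector about the tool's x, y, z in rad, then the opening in per cent of the stroke, from 0 (shut) to 100 (fully open). A call has 1 to 20 rows; each row is the pose to reach, as a shift and turn from the pose commanded when the call began, along the tool's axes at that moment; what a row does not reach only later rows make up. A row lasts 1/10 s, in which the tool goes at most 50 mm and 8.59 degrees, less where a joint would pass 70% of its speed; a pose out of reach is approached as far as the arm can. A call with a gripper value outside its range is refused whole. The fingers move at their own pace and stop on an object; the grip force is fixed at half the most. Time passes only in rows, so rows that repeat a pose let the fingers close. It gives the time, the measured TCP pose, the force, the opening and the grip force at its end, in the units of the state.
- status.get_obs(): the state, without advancing time (a new reading comes with each control period).
- optics.get_image(name): name is "scene" or "top"; returns a dict with "frame" (384x512x3 uint8, red, green, blue), "fx", "fy", "cx", "cy" (pixels), "rvec" (rotation vector, rad) and "tvec" (3), from world to camera coordinates, as OpenCV has them. Camera axes: x right, y down, z forward; pixel columns grow to the right and rows downward; lengths in mm; the calibration is good to about 2 mm. A picture is of the moment at which its call begins. There is no depth.
- ctrl.close_job(): hands the job in; it is judged then, once.
The state is a dict: "t": time; "qpos": joint angles; "qvel": joint speeds; "joint_torque": joint torques, N m; "ee_pos": TCP position; "orientation": TCP orientation; "ft_force": force on the tool from outside, world axes, zero at the start; "moment": the same for the moment, N m; "width": finger opening in mm; "grasp_force": force on a finger pad.
Only numpy, scipy, OpenCV 4.12 (cv2) and the standard library are available. Lean on these libraries where they do the work, as an engineer would, in place of code of your own. Each camera call takes 0.05 s, during which the arm holds its last target. There are 200 camera calls.

## Working session

There is one attempt and no reset: what is moved stays moved. The work goes in short steps, Python scripts to look and compute and a shell command to move; the robot and the scene stay as the last step left them, time stands still between calls to the robot, and variables do not carry over. Pictures are saved under pics/ and viewed, at most 10 in all, crops included, and the job is handed in when it is done.

```bash
mkdir -p pics; ls
cat > h.py <<'E'
import numpy as np,cv2,json
from workcell import status,optics,ctrl
def cam(n):
    d=optics.get_image(n);R=cv2.Rodrigues(np.array(d['rvec'],float))[0]
    K=np.array([[d['fx'],0,d['cx']],[0,d['fy'],d['cy']],[0,0,1]]);return d['frame'],K,R,np.array(d['tvec'],float).ravel()
def ray(c,uv):
    _,K,R,t=c;o=-R.T@t;d=R.T@np.linalg.inv(K)@np.array([uv[0],uv[1],1.]);return o,d/np.linalg.norm(d)
def onz(c,uv,z):
    o,d=ray(c,uv);return o+d*(z-o[2])/d[2]
def tri(c1,p1,c2,p2):
    o1,d1=ray(c1,p1);o2,d2=ray(c2,p2)
    s=np.linalg.lstsq(np.c_[d1,-d2],o2-o1,rcond=None)[0];a=o1+s[0]*d1;b=o2+s[1]*d2
    return (a+b)/2,np.linalg.norm(a-b)
def proj(c,P):
    _,K,R,t=c;p=K@(R@np.array(P,float)+t);return p[:2]/p[2]
def save(c,f,box=None,s=1):
    im=c[0][:,:,::-1]
    if box: im=im[box[1]:box[3],box[0]:box[2]]
    cv2.imwrite(f,cv2.resize(im,None,fx=s,fy=s,interpolation=cv2.INTER_CUBIC))
E
python3 - <<'E'
from h import *
import pickle
np.set_printoptions(precision=3,suppress=True)
D={n:cam(n) for n in('scene','top')}
pickle.dump(D,open('d0.pkl','wb'))
for n,c in D.items(): save(c,f'pics/{n}0.png',s=1.5); print(n,c[1][0,0],-c[2].T@c[3])
print(status.get_obs())
E
```

```text
pics
scene 467.5968096839182 [  35.78  1114.47   704.017]
top 437.9771660797812 [ 504.943  144.496 1267.745]
{'t': 0.1, 'qpos': array([-1.291,  0.424,  1.631,  0.   ,  1.089, -0.019]), 'qvel': array([-0.   , -0.004, -0.001,  0.002, -0.002,  0.001]), 'joint_torque': array([  0.002, -54.562, -27.432,   0.064,   0.019,  -0.   ]), 'ee_pos': array([ 183.907, -596.861,  241.009]), 'orientation': array([-3.105, -0.467,  0.   ]), 'ft_force': array([ 0.271,  0.079, -0.005]), 'moment': array([ 0.013,  0.044, -0.023]), 'grasp_force': 0.0, 'width': 87.8242287993692}
```

View pics/scene0.png

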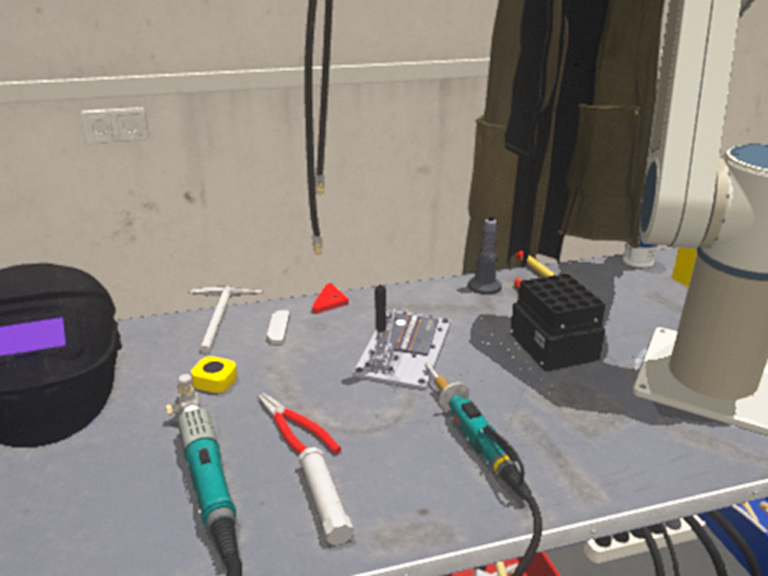

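View pics/top0.png

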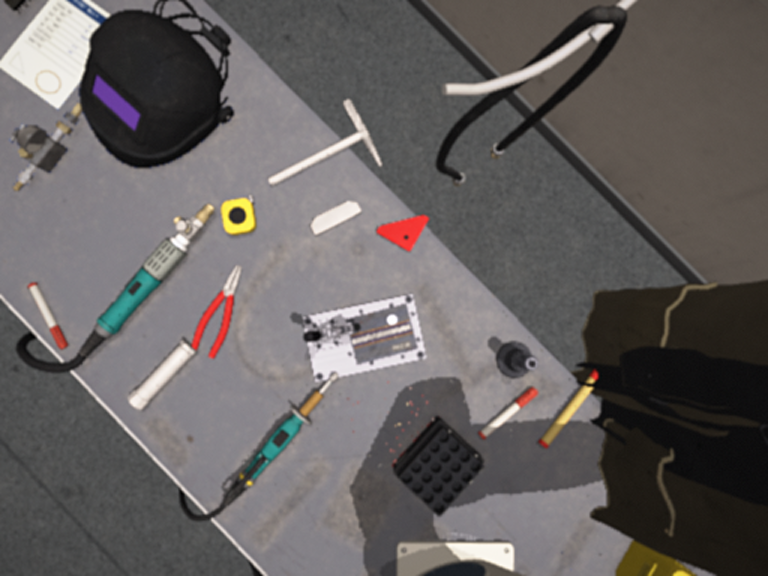

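The scene view shows the probe and stand near (487,220–290) and the clamp handle near (380,287–330). The top view has the plate around (365,337), the spot at about (392,320) and the stand at about (513,360). These are all at 1.5x, so I'll zoom in next.

Run:
```python
import pickle
from h import *
D=pickle.load(open('d0.pkl','rb'))
save(D['top'],'pics/topc.png',(190,185,370,265),4.4)
save(D['scene'],'pics/scenec.png',(225,135,345,265),4.5)
```

```text
(no output)
```

View pics/topc.png

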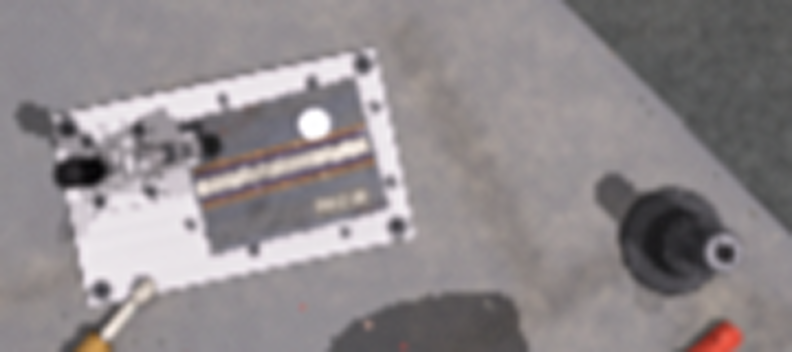

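View pics/scenec.png

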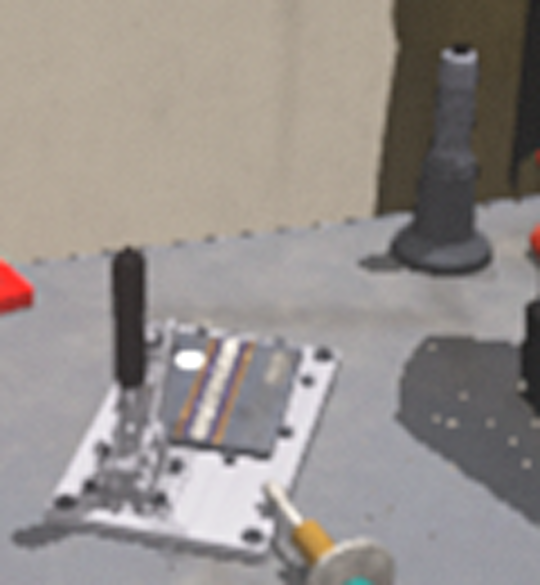

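The top crop shows plate corners at (378,48), (412,235), (88,303) and (55,115), the spot at (314,124) and the probe top at (720,250). In the scene crop, the spot is at (188,360), the probe top at (460,52), and the handle runs from (130,250) to (130,385).

```bash
cat > m.py <<'E'
import pickle
from h import *
np.set_printoptions(precision=1,suppress=True)
D=pickle.load(open('d0.pkl','rb'));T,S=D['top'],D['scene']
t=lambda x,y:((x+.5)/4.4-.5+190,(y+.5)/4.4-.5+185)
s=lambda x,y:((x+.5)/4.5-.5+225,(y+.5)/4.5-.5+135)
# spot by mask
def blob(c,uv,r,f):
    g=c[0].astype(int).min(2);m=np.zeros(g.shape,np.uint8);u,v=map(int,uv)
    w=g[v-r:v+r+1,u-r:u+r+1];th=(w.max()+np.median(w))/2
    m[v-r:v+r+1,u-r:u+r+1]=w>th;n,l,st,ce=cv2.connectedComponentsWithStats(m)
    i=1+np.argmax(st[1:,4]);return ce[i],st[i,4]
a,b=blob(T,t(314,124),4,0),blob(S,s(188,360),4,0)
print('spot',a,b,tri(T,a[0],S,b[0]),onz(T,a[0],16),onz(S,b[0],16))
# plate: threshold quad
C=[(378,48),(412,235),(88,303),(55,115)]
P=np.array([onz(T,t(*p),10) for p in C]);print('plate',P)
e=lambda i,j:np.linalg.norm(P[i]-P[j]);print('sides',e(0,1),e(1,2),e(2,3),e(3,0))
yv=(P[2]+P[3]-P[0]-P[1])[:2];yv/=np.linalg.norm(yv);yaw=np.arctan2(-yv[0],yv[1])
Cn=P.mean(0)[:2];N=Cn-34*yv
SC=[(168,320),(342,350),(265,555),(50,518)]
Q=np.array([onz(S,s(*p),10) for p in SC]);print('plateS',Q,Q.mean(0))
yq=(Q[2]+Q[3]-Q[0]-Q[1])[:2];print('yaws',yaw,np.arctan2(-yq[0],yq[1]))
print('plate z',[ (tri(T,t(*p),S,s(*q))) for p,q in zip(C,SC)])
xv=np.array([yv[1],-yv[0]])
def nest(x,y,z,N=N,xv=xv,yv=yv): return np.r_[N+x*xv+y*yv,z]
print('nest',N,'pred spot',nest(21,-26,16),'grip',nest(22,117,141),'locked',nest(22,216,53),'pivot',nest(22,128,54))
p=tri(T,t(722,250),S,s(461,50));print('probe top',p)
print('stand base top', onz(T,t(671,240),0),onz(S,s(441,252),0))
print('handle end',tri(T,t(76,172),S,s(130,252)))
for n,c,inv in(('T',T,lambda u:((u[0]-189.5)*4.4-.5,(u[1]-184.5)*4.4-.5)),('S',S,lambda u:((u[0]-224.5)*4.5-.5,(u[1]-134.5)*4.5-.5))):
    print(n,[np.array(inv(proj(c,q))) for q in(nest(22,117,141),nest(22,114,168),nest(22,122,90),p[0])])
E
python3 m.py
```

```text
spot (array([261. , 212.7]), np.int32(32)) (array([266.6, 214.4]), np.int32(21)) (array([524.9, 123.5,  17.1]), np.float64(1.1493169953061662)) [524.4 123.2  16. ] [526.2 122.1  16. ]
plate [[574.3  82.   10. ]
 [452.9  58.5  10. ]
 [406.8 267.5  10. ]
 [527.7 291.5  10. ]]
sides 123.67123084960076 214.0398903932288 123.28110646129082 214.63589111578926
plateS [[564.1  77.8  10. ]
 [452.1  55.7  10. ]
 [403.3 270.8  10. ]
 [521.2 299.6  10. ]] [485.2 176.   10. ]
yaws 0.2179397312878644 0.2068499767305774
plate z [(array([569.4,  79.6,   9.7]), np.float64(11.013194655521099)), (array([452.1,  58.2,  11.3]), np.float64(1.8477427629985719)), (array([405.7, 267.4,   6.9]), np.float64(1.7758745490987098)), (array([527. , 291.8,   3.1]), np.float64(1.9962356394231486))]
nest [497.8 141.7] pred spot [523.9 120.8  16. ] grip [494.  260.7 141. ] locked [472.6 357.3  53. ] pivot [491.6 271.4  54. ]
probe top (array([ 451.1, -112.1,  152. ]), np.float64(2.312027481854493))
stand base top [ 451.2 -112.8    0. ] [ 450.6 -112.8    0. ]
handle end (array([493.4, 260.8, 167.4]), np.float64(1.5180547482872864))
T [array([ 80.6, 169.4]), array([ 80.9, 168.7]), array([ 81.2, 170.4]), array([722.8, 251.9])]
S [array([130., 295.]), array([132.3, 248. ]), array([126.2, 380.8]), array([459.2,  50.1])]
```

The measurements agree: probe top at z≈152, spot at z≈17, handle end at z≈167, plate sides 124x214. Before moving, I'll check how close the curtain is, then work out the rows.

```bash
cat > g.py <<'E'
from h import *
from scipy.spatial.transform import Rotation as Ro
np.set_printoptions(precision=3,suppress=True)
import sys
def goto(P,yaw=None,Rt=None):
    o=status.get_obs();R=Ro.from_rotvec(o['orientation'])
    if Rt is None:
        ay=np.array([np.cos(yaw),np.sin(yaw),0]);z=np.array([0,0,-1.]);Rt=Ro.from_matrix(np.c_[np.cross(ay,z),ay,z])
    return R.inv().apply(np.array(P)-o['ee_pos']),(R.inv()*Rt).as_rotvec()
E
python3 - <<'E'
import pickle
from g import *
D=pickle.load(open('d0.pkl','rb'));T,S=D['top'],D['scene']
print('curtain S bottom-left',onz(S,(313,180),0),onz(S,(425,161),0),onz(S,(345,165),0))
for z in(0,300,600):print('curtain T',z,onz(T,(397,195),z),onz(T,(390,255),z),onz(T,(398,340),z))
print('box top-corner tri',onz(T,(291,279),0),onz(T,(291,279),150))
for P in([340,-220,260],[494,261,260],[494,261,141]):print(goto(P,.218))
E
```

```text
curtain S bottom-left [ 503.776 -164.178    0.   ] [ 215.22  -498.481    0.   ] [ 450.368 -324.275    0.   ]
curtain T 0 [ 581.49  -274.089    0.   ] [ 407.186 -252.215   -0.   ] [ 166.399 -273.565    0.   ]
curtain T 300 [ 563.376 -175.035  300.   ] [ 430.319 -158.337  300.   ] [ 246.512 -174.635  300.   ]
curtain T 600 [545.262 -75.98  600.   ] [453.453 -64.459 600.   ] [326.625 -75.704 600.   ]
box top-corner tri [335.918  34.38    0.   ] [355.917  47.409 150.   ]
(array([ 260.111, -314.241,  -18.562]), array([-0.001, -0.001, -1.49 ]))
(array([ 548.876, -728.598,  -17.999]), array([-0.001, -0.001, -1.49 ]))
(array([ 548.869, -728.44 ,  101.001]), array([-0.001, -0.001, -1.49 ]))
```

Run:
```python
import pickle
from g import *
D=pickle.load(open('d0.pkl','rb'));T,S=D['top'],D['scene']
for a in((397,195),(383,240),(393,340)):
  for b in((313,180),(340,175),(427,163)): print(a,b,*tri(T,a,S,b))
print('hose',tri(T,(307,119),S,(212,166)),tri(T,(331,101),S,(213,126)))
print('TCP start in scene',proj(S,[184,-597,241]),proj(T,[184,-597,241]))
for z in (0,200,400): print([proj(S,[x,y,z]) for x,y in((430,-200),(300,-260),(184,-597))])
```

```text
(397, 195) (313, 180) [ 572.478 -307.632  -83.184] 30.50944727262478
(397, 195) (340, 175) [ 524.946 -309.829  -47.539] 125.27580185430867
(397, 195) (427, 163) [ 379.463 -258.23    97.573] 393.44295126342746
(383, 240) (313, 180) [ 483.855 -218.81   -15.136] 76.25633177873151
(383, 240) (340, 175) [ 443.999 -234.002    2.273] 13.393310839175404
(383, 240) (427, 163) [ 317.112 -227.641   92.872] 276.8953746404471
(393, 340) (313, 180) [ 337.735 -125.291  121.289] 313.15441940401087
(393, 340) (340, 175) [ 303.598 -160.136  110.77 ] 233.30691632957084
(393, 340) (427, 163) [ 186.765 -227.236  109.702] 17.677995019269673
hose (array([789.26 ,  -3.429,  48.519]), np.float64(2.4468824206441684)) (array([811.194, -50.695, 164.03 ]), np.float64(0.6254026958123771))
TCP start in scene [453.404  88.609] [569.422 361.411]
[array([338.415, 180.859]), array([383.233, 182.777]), array([439.071, 152.882])]
[array([345.029, 122.572]), array([392.936, 124.263]), array([450.821, 100.19 ])]
[array([352.601,  55.831]), array([404.056,  57.205]), array([464.05 ,  40.867])]
```

```bash
python3 -m inch '[[[26,-35,-3,0,0,-0.13,100],[52,-70,-6,0,0,-0.26,100],[78,-105,-9,0,0,-0.39,100],[105,-140,-12,0,0,-0.52,100],[131,-174,-15,0,0,-0.65,100],[157,-209,-18,0,0,-0.78,100],[184,-244,-20,0,0,-0.9,100]]]'
python3 - <<'E'
from g import *
o=status.get_obs();print(o['joint_torque'],o['qpos'])
a,b=cam('scene'),cam('top')
cv2.imwrite('pics/mid.png',np.r_[a[0][:,:,::-1][40:330,150:],b[0][:,:,::-1][94:384,150:]])
E
```

```text
t: 0.8
ee_pos: [288.1, -308.2, 261.7]
orientation: [-2.59, -1.778, -0.0]
ft_force: [0.4, -0.2, 0.4]
width: 88.0
grasp_force: 0.0
[ -7.235 -29.894 -25.663  -0.134   0.229   0.229] [-0.847  0.089  2.035  0.     1.017 -0.48 ]
```

View pics/mid.png

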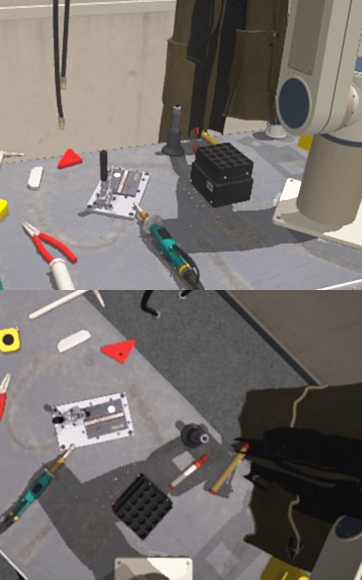

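Run:
```python
from g import *
import pickle
D=pickle.load(open('d0.pkl','rb'))
a,b=cam('scene'),cam('top')
pickle.dump({'scene':a,'top':b},open('d1.pkl','wb'))
for n,c in(('scene',a),('top',b)):
    d=np.abs(c[0].astype(int)-D[n][0]).max(2)>25
    k,l,st,ce=cv2.connectedComponentsWithStats(d.astype(np.uint8))
    print(n,[(s.tolist()) for s in st[1:] if s[4]>40])
    print(proj(c,[288,-308,262]),proj(c,[288,-308,350]))
x=a[0][:240,300:512,::-1];y=b[0][144:384,340:512,::-1]
im=np.clip(np.c_[x,y].astype(float)*1.8,0,255).astype(np.uint8)
cv2.imwrite('pics/z.png',cv2.resize(im,None,fx=2.05,fy=2.05,interpolation=cv2.INTER_CUBIC))
```

```text
scene [[398, 0, 28, 17, 327], [432, 0, 21, 102, 607], [425, 0, 86, 177, 7974], [485, 149, 19, 22, 96], [351, 170, 18, 14, 79], [372, 173, 44, 45, 747], [312, 178, 47, 60, 900], [381, 224, 42, 28, 388], [430, 228, 20, 27, 263], [301, 240, 131, 54, 2848], [294, 252, 16, 7, 49], [472, 266, 21, 13, 117], [289, 268, 14, 26, 82], [458, 277, 28, 8, 102]]
[404.103 100.71 ] [409.14   71.682]
top [[307, 227, 78, 58, 2165], [260, 251, 46, 24, 527], [299, 257, 105, 81, 3218], [180, 265, 78, 109, 3658], [180, 269, 14, 16, 45], [460, 321, 52, 63, 1929], [265, 325, 27, 34, 326], [277, 364, 70, 20, 787]]
[450.277 317.182] [469.211 326.588]Traceback (most recent call last):
  File "<stdin>", line 12, in <module>
    res = self.concatenate(tuple(objs), axis=axis)
ValueError: all the input array dimensions except for the concatenation axis must match exactly, but along dimension 1, the array at index 0 has size 212 and the array at index 1 has size 172
```

Run:
```python
from g import *
import pickle
D=pickle.load(open('d1.pkl','rb'))
x=D['scene'][0][:240,300:512,::-1];y=D['top'][0][144:384,340:512,::-1]
im=np.clip(np.hstack([x,y]).astype(float)*1.8,0,255).astype(np.uint8)
cv2.imwrite('pics/z.png',cv2.resize(im,None,fx=2.05,fy=2.05,interpolation=cv2.INTER_CUBIC))
```

```text
(no output)
```

View pics/z.png

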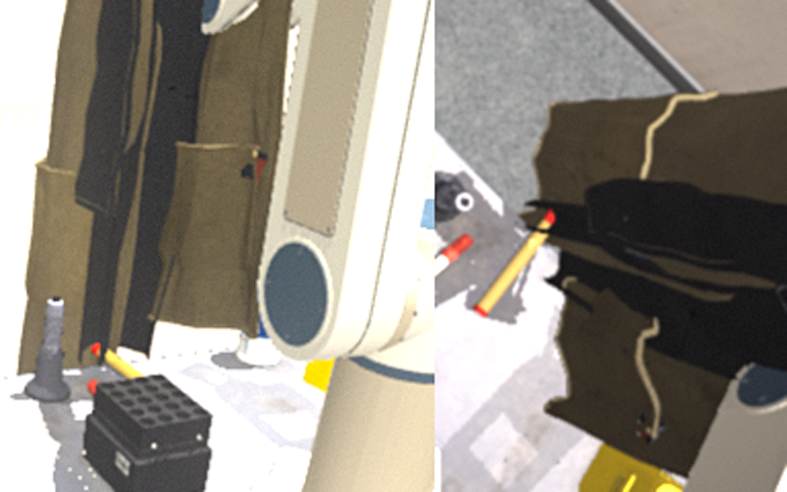

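Run:
```python
from g import *
import pickle
D=pickle.load(open('d1.pkl','rb'));T,S=D['top'],D['scene']
s=lambda x,y:(300+x/2.05,y/2.05)
t=lambda x,y:(340-212+x/2.05,144+y/2.05)
for n,a,b in(('badge',(650,430),(258,160)),('pocketR inner?',(655,322),(180,145)),('pocketR outer',(650,430),(258,150)),('pocketL',(645,175),(40,163)),('pocketL in',(715,93),(40,163)),('botR',(690,475),(255,335)),('botR2',(548,405),(155,320)),('botL',(550,103),(22,370)),('blackbotL',(530,203),(105,375)),('black2',(552,265),(150,350)),('cap',(765,385),(230,5))):
    p,e=tri(T,t(*a),S,s(*b));print(n,p,e)
```

```text
badge [ 231.89  -256.098  351.169] 1.8872106474755452
pocketR inner? [ 340.23  -260.776  356.081] 1.7694225725135408
pocketR outer [ 234.766 -250.394  365.379] 4.53690096509516
pocketL [ 514.539 -258.928  310.18 ] 57.77052008804474
pocketL in [ 583.361 -370.538  269.46 ] 5.249466235319554
botR [ 151.3   -402.55    66.683] 120.82426405823847
botR2 [ 262.414 -188.876  149.241] 124.46089798283475
botL [ 577.344 -305.179  -85.388] 25.345503009455204
blackbotL [ 422.374 -259.611  -33.956] 37.13502586977542
black2 [ 348.97  -267.899   26.586] 19.377526221415618
cap [ 314.453 -272.545  538.826] 20.10674160520295
```

```bash
python3 -m inch '[[[0,0,0,0,0,0,100],[0,0,0,0,0,0,100]]]'
python3 - <<'E'
from g import *
o=status.get_obs();print(o['joint_torque'],o['qvel'],o['t'])
print(goto([312,-240,262],.218));print(goto([360,-80,262],.218));print(goto([494,261,262],.218))
E
```

```text
t: 1.2
ee_pos: [287.8, -310.9, 261.6]
orientation: [-2.596, -1.77, 0.0]
ft_force: [-0.6, -0.6, 0.5]
width: 87.9
grasp_force: 0.0
[  0.364 -32.173 -25.777   0.059   0.052   0.002] [-0.004  0.002  0.003  0.003 -0.    -0.001] 1.2
(array([74.886, -3.373, -0.446]), array([-0.   ,  0.   , -0.592]))
(array([241.362, -17.15 ,  -0.46 ]), array([-0.   ,  0.   , -0.592]))
(array([607.746, -17.005,  -0.495]), array([-0.   ,  0.   , -0.592]))
```

```bash
python3 -m inch '[[[10,0,0,0,0,-0.05,100],[20,-1,0,0,0,-0.1,100],[30,-1,0,0,0,-0.15,100],[40,-2,0,0,0,-0.2,100],[40,-2,0,0,0,-0.2,100]]]'
python3 - <<'E'
from g import *
o=status.get_obs();print(o['joint_torque'],o['qvel'],o['t'])
E
```

```text
t: 1.7
ee_pos: [300.9, -270.6, 261.7]
orientation: [-2.4, -2.027, -0.0]
ft_force: [-0.0, 0.6, -0.1]
width: 87.8
grasp_force: 0.0
[  0.326 -29.956 -25.601   0.107   0.078  -0.303] [-0.018  0.008 -0.015 -0.007 -0.006  0.033] 1.7
```

```bash
python3 -c "
from g import *
print(goto([494,261,262],.218))"
```

```text
(array([556.467, 101.344,  -0.209]), array([-0.   , -0.   , -0.386]))
```

```bash
python3 -m inch '[[[46,8,0,0,0,-0.03,100],[92,17,0,0,0,-0.06,100],[138,25,0,0,0,-0.1,100],[184,34,0,0,0,-0.13,100],[230,42,0,0,0,-0.16,100],[276,50,0,0,0,-0.19,100],[322,59,0,0,0,-0.22,100],[368,67,0,0,0,-0.26,100],[414,75,0,0,0,-0.29,100],[460,84,0,0,0,-0.32,100],[506,92,0,0,0,-0.35,100],[540,98,0,0,0,-0.386,100],[556,101,0,0,0,-0.386,100],[556,101,0,0,0,-0.386,100],[556,101,0,0,0,-0.386,100]]]'; python3 -c "
from g import *
print(goto([494,261,141],.218),status.get_obs()['joint_torque'])"
```

```text
t: 3.2
ee_pos: [494.7, 257.6, 261.3]
orientation: [-1.972, -2.445, 0.002]
ft_force: [-0.1, -0.3, -0.2]
width: 87.7
grasp_force: 0.0
(array([  3.594,   0.16 , 120.327]), array([-0.001,  0.001, -0.004])) [  0.934 -46.253 -27.968   0.118  -0.07    0.029]
```

```bash
python3 -m inch '[[[3,0,40,0,0,0,100],[3,0,80,0,0,0,100],[3,0,105,0,0,0,100],[3,0,120,0,0,0,100],[3,0,120,0,0,0,100],[3,0,120,0,0,0,0],[3,0,120,0,0,0,0],[3,0,120,0,0,0,0],[3,0,120,0,0,0,0],[3,0,120,0,0,0,0],[3,0,120,0,0,0,0],[3,0,120,0,0,0,0]]]'
```

```text
t: 4.4
ee_pos: [494.7, 261.6, 141.8]
orientation: [1.971, 2.446, 0.0]
ft_force: [0.3, -0.4, -0.1]
width: 34.8
grasp_force: 0.0
```

```bash
python3 -m inch '[[[0,0,0,0,0,0,0],[0,0,0,0,0,0,0],[0,0,0,0,0,0,0],[0,0,0,0,0,0,0],[0,0,0,0,0,0,0]]]'
```

```text
t: 4.9
ee_pos: [493.6, 261.2, 141.6]
orientation: [-1.971, -2.445, 0.003]
ft_force: [-5.0, -0.5, 4.3]
width: 17.8
grasp_force: 30.0
```

```bash
python3 -m inch '[[[5,0,-0.5,0,0,0,0],[11,0,-0.7,0,0,0,0],[17,0,-0.5,0,0,0,0],[23,0,0.2,0,0,0,0],[29,0,1.2,0,0,0,0],[35,0,2.7,0,0,0,0],[41,0,4.6,0,0,0,0],[47,0,6.9,0,0,0,0],[52,0,9.6,0,0,0,0],[58,0,12.7,0,0,0,0],[63,0,16,0,0,0,0],[68,0,20,0,0,0,0],[72,0,24,0,0,0,0],[76.4,0,28.4,0,0,0,0]]]'
```

```text
t: 6.3
ee_pos: [477.2, 337.7, 114.5]
orientation: [-1.97, -2.444, -0.001]
ft_force: [-11.8, 5.2, 13.1]
width: 17.7
grasp_force: 30.0
```

```bash
python3 -m inch '[[[4,-1,4.8,0,0,0,0],[7.6,-1.5,9.7,0,0,0,0],[10.7,-1.5,15,0,0,0,0],[13.7,-1.5,20.3,0,0,0,0],[16,-1.5,26,0,0,0,0],[18.3,-1.5,31.7,0,0,0,0]]]'
```

```text
t: 6.9
ee_pos: [472.6, 356.1, 82.6]
orientation: [-1.97, -2.444, -0.004]
ft_force: [-9.3, 8.7, 9.4]
width: 17.7
grasp_force: 30.0
```

```bash
python3 -m inch '[[[1.5,0,6,0,0,0,0],[3,0,12,0,0,0,0],[3.8,0,17,0,0,0,0],[4.1,0,21,0,0,0,0],[4.3,0,25,0,0,0,0],[4.3,0,27,0,0,0,0],[4.3,0,27,0,0,0,0]]]'
```

```text
t: 7.6
ee_pos: [471.5, 360.6, 55.0]
orientation: [-1.97, -2.444, -0.004]
ft_force: [-9.6, 13.3, 3.8]
width: 17.7
grasp_force: 30.0
```

```bash
python3 -m inch '[[[-1.5,0,2,0,0,0,0],[-2,0,4,0,0,0,0],[-2,0,6,0,0,0,0],[-2,0,6,0,0,0,0]]]'
```

```text
t: 8.0
ee_pos: [471.8, 359.4, 49.1]
orientation: [-1.97, -2.444, -0.005]
ft_force: [-11.1, 17.0, 2.9]
width: 17.9
grasp_force: 30.0
```

```bash
python3 -m inch '[[[0,0,0,0,0,0,100],[0,0,0,0,0,0,100],[0,0,0,0,0,0,100],[0,0,0,0,0,0,100],[0,0,-30,0,0,0,100],[0,0,-75,0,0,0,100],[0,0,-120,0,0,0,100],[0,0,-165,0,0,0,100],[0,0,-200,0,0,0,100]]]'
python3 - <<'E'
from g import *
a,b=cam('scene'),cam('top')
x=a[0][150:290,210:350,::-1];y=b[0][170:310,180:320,::-1]
cv2.imwrite('pics/lock.png',cv2.resize(np.hstack([x,y]),None,fx=2.8,fy=2.8,interpolation=cv2.INTER_CUBIC))
print(goto([451,-112,230],1.2))
E
```

```text
t: 8.9
ee_pos: [473.3, 355.9, 251.5]
orientation: [1.972, 2.445, 0.004]
ft_force: [0.0, 1.2, 0.2]
width: 85.6
grasp_force: 0.0
(array([-453.701, -123.361,   21.369]), array([ 0.01 ,  0.001, -0.987]))
```

View pics/lock.png

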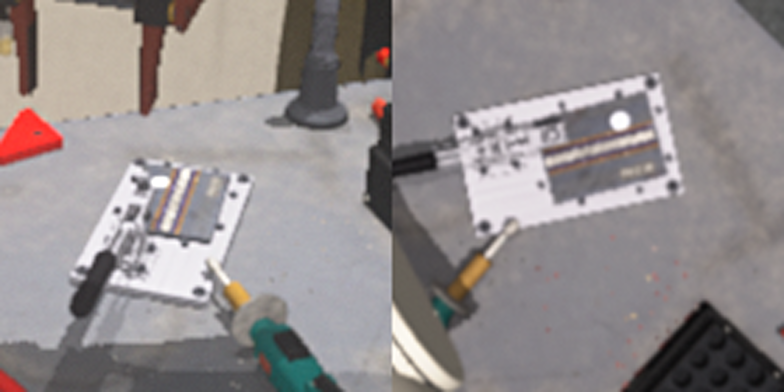

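The clamp looks down. The handle lies level towards +y, with its end at about (80,308) in the left crop. I'll check its height numerically and re-measure the spot.

Run:
```python
from g import *
exec(open('m.py').read().split('# spot')[0].replace("from h import *",""))
N=np.array([497.8,141.7]);c,s_=np.cos(.218),np.sin(.218)
nest=lambda x,y,z:[N[0]+x*c-y*s_,N[1]+x*s_+y*c,z]
S,T=cam('scene'),cam('top')
for P in((22,243,53),(22,243,63),(22,243,43),(22,190,53)): print(P,(proj(S,nest(*P))-[210,150])*2.8)
m=(S[0].max(2)<60);m[:, :233]=0;m[:,256:]=0;m[:235]=0;m[275:]=0
n,l,st,ce=cv2.connectedComponentsWithStats(m.astype(np.uint8));i=1+np.argmax(st[1:,4])
ys,xs=np.where(l==i);print(st[i],((cv2.fitLine(np.c_[xs,ys].astype(np.float32),2,0,.01,.01).ravel()-[0,0,210,150])*[1,1,2.8,2.8]))
def blob(c,u,v,r=4):
    w=c[0].astype(int).min(2)[v-r:v+r+1,u-r:u+r+1];q=(w>(w.max()+np.median(w))/2).astype(np.uint8)
    n,l,st,ce=cv2.connectedComponentsWithStats(q);i=1+np.argmax(st[1:,4]);return ce[i]+[u-r,v-r],st[i,4]
a,b=blob(T,261,213),blob(S,266,214)
print(a,b,tri(T,a[0],S,b[0]),onz(T,a[0],16),onz(S,b[0],16))
```

```text
(22, 243, 53) [ 76.8 309.7]
(22, 243, 63) [ 76.8 299.7]
(22, 243, 43) [ 76.9 319.6]
(22, 190, 53) [ 96.2 272.6]
[236 244  15  19  91] [  0.6  -0.8  86.6 294.6]
(array([261. , 212.7]), np.int32(32)) (array([266.6, 214.6]), np.int32(23)) (array([524.9, 123.5,  16.7]), np.float64(1.1632279634188807)) [524.4 123.2  16. ] [525.9 122.7  16. ]
```

```bash
python3 -m inch '[[[-45,-12,0,0,0,0,100],[-90,-25,0,0,0,0,100],[-135,-37,0,0,0,0,100],[-180,-49,0,0,0,0,100],[-225,-61,0,0,0,0,100],[-270,-74,0,0,0,0,100],[-315,-86,0,0,0,0,100],[-360,-98,0,0,0,0,100],[-400,-109,0,0,0,0,100],[-430,-117,0,0,0,0,100],[-452,-123,0,0,0,0,100],[-452,-123,0,0,0,0,100],[-452,-123,0,0,0,0,100],[-452,-123,0,0,0,0,100]]]'; python3 -c "
from g import *
print(goto([451,-112.5,108],.218))"
```

```text
t: 10.5
ee_pos: [448.0, -110.9, 247.7]
orientation: [-1.97, -2.445, 0.001]
ft_force: [0.6, 0.7, 0.5]
width: 88.0
grasp_force: 0.0
(array([ -2.316,   2.863, 139.713]), array([-0.002, -0.001, -0.003]))
```

```bash
python3 -m inch '[[[-2,2.5,40,0,0,0,100],[-2,2.5,80,0,0,0,100],[-2,2.5,115,0,0,0,100],[-2,2.5,139,0,0,0,100],[-2,2.5,139,0,0,0,100],[-2,2.5,139,0,0,0,100]]]'; python3 -c "
from g import *
print(goto([451,-112.5,108],.218))"
```

```text
t: 11.1
ee_pos: [451.4, -112.4, 109.6]
orientation: [-1.969, -2.446, 0.001]
ft_force: [0.4, 0.1, 0.8]
width: 88.2
grasp_force: 0.0
(array([-0.002, -0.359,  1.642]), array([-0.001, -0.001, -0.003]))
```

```bash
python3 -m inch '[[[0,0,0,0,0,0,0],[0,0,0,0,0,0,0],[0,0,0,0,0,0,0],[0,0,0,0,0,0,0],[0,0,0,0,0,0,0],[0,0,0,0,0,0,0],[0,0,0,0,0,0,0],[0,0,0,0,0,0,0],[0,0,0,0,0,0,0],[0,0,0,0,0,0,0],[0,0,0,0,0,0,0],[0,0,0,0,0,0,0]]]'
```

```text
t: 12.3
ee_pos: [451.1, -113.3, 109.5]
orientation: [-1.971, -2.446, 0.0]
ft_force: [-1.6, -0.1, 0.4]
width: 25.8
grasp_force: 30.0
```

```bash
python3 -m inch '[[[0,0,-10,0,0,0,0],[0,0,-25,0,0,0,0],[0,0,-45,0,0,0,0],[0,0,-65,0,0,0,0],[0,0,-90,0,0,0,0],[0,0,-110,0,0,0,0],[0,0,-110,0,0,0,0],[0,0,-110,0,0,0,0],[0,0,-110,0,0,0,0]]]'
python3 - <<'E'
from g import *
from scipy.spatial.transform import Rotation as Ro
P=[np.r_[status.get_obs()['ee_pos']]]
a,b=cam('scene'),cam('top');o=status.get_obs();print(o['ee_pos'],Ro.from_rotvec(o['orientation']).as_matrix()[:,2],goto([524.9,123.2,190],.218))
u,v=map(int,proj(a,[451,-112,190]));x=a[0][v-75:v+75,u-60:u+60,::-1]
print('crop o',u-60,v-75,[ (proj(a,[o['ee_pos'][0],o['ee_pos'][1],o['ee_pos'][2]+d])-[u-60,v-75])*4 for d in(46.5,-100.5)])
cv2.imwrite('pics/lift.png',cv2.resize(x,None,fx=4,fy=4,interpolation=cv2.INTER_CUBIC))
E
```

```text
t: 13.2
ee_pos: [450.6, -113.0, 218.6]
orientation: [-1.97, -2.445, 0.001]
ft_force: [-0.3, 0.1, -2.9]
width: 25.7
grasp_force: 30.0
[ 450.617 -113.046  218.486] [-0.002  0.001 -1.   ] (array([215.056, 122.807,  28.478]), array([-0.002, -0.001, -0.004]))
crop o 267 58 [array([253.844, 204.354]), array([235.742, 392.484])]
```

View pics/lift.png

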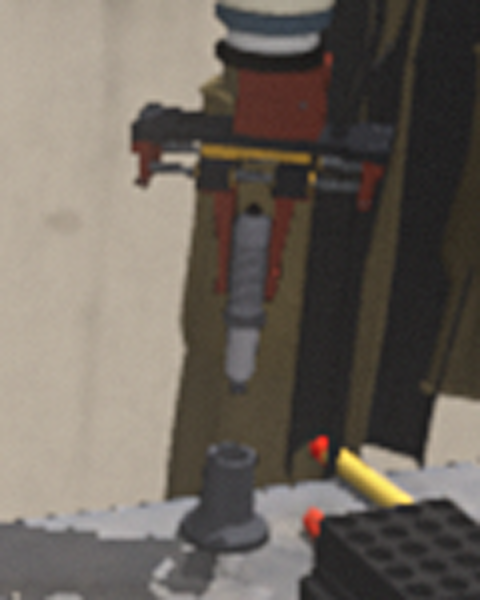

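The picture shows the probe hanging upright with its tip at (237,390). I predicted (236,392), so the tip offset holds.

```bash
python3 -m inch '[[[20,11,0,0,0,0,0],[52,30,0,0,0,0,0],[85,49,0,0,0,0,0],[118,67,0,0,0,0,0],[150,86,0,0,0,0,0],[180,103,5,0,0,0,0],[203,116,15,0,0,0,0],[215,123,28,0,0,0,0],[215,123,45,0,0,0,0],[215,123,60,0,0,0,0],[215,123,70,0,0,0,0],[215,123,70,0,0,0,0],[215,123,70,0,0,0,0],[215,123,70,0,0,0,0]]]'
python3 - <<'E'
from g import *
a,b=cam('scene'),cam('top');o=status.get_obs();print(o['ee_pos'],goto([524.9,123.2,135],.218))
e=o['ee_pos'];tip=e-[0,0,100.5]
u,v=map(int,proj(a,tip));x=a[0][v-40:v+30,u-35:u+35,::-1]
f=lambda P:(proj(a,P)-[u-35,v-40])*8
print('tip',f(tip),'below',f([tip[0],tip[1],16]),'spot',f([524.9,123.3,16]))
cv2.imwrite('pics/over.png',cv2.resize(x,None,fx=8,fy=8,interpolation=cv2.INTER_CUBIC))
E
```

```text
t: 14.7
ee_pos: [526.4, 122.8, 150.1]
orientation: [1.972, 2.445, 0.001]
ft_force: [1.2, 0.2, -2.5]
width: 25.6
grasp_force: 30.0
[526.382 122.891 150.326] (array([ 0.616, -1.405, 15.324]), array([ 0.001,  0.   , -0.004]))
tip [286.149 320.582] below [283.537 404.376] spot [286.792 406.043]
```

View pics/over.png

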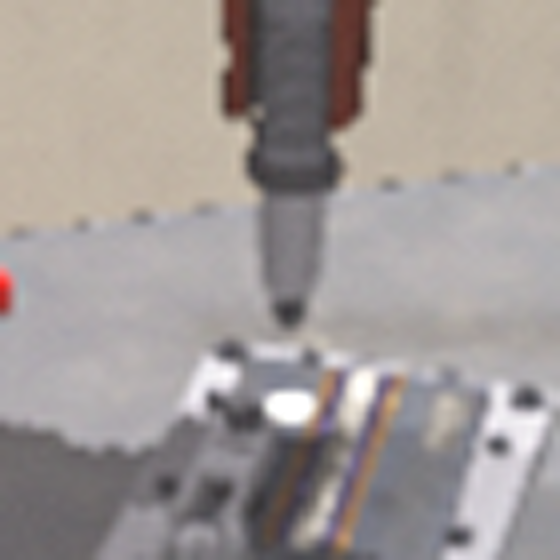

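Tip at (290,320) and spot at (290,407) line up in this view, so I'll lower onto it.

```bash
python3 -m inch '[[[0.5,-1,8,0,0,0,0],[0.5,-1,16,0,0,0,0],[0.5,-1,24,0,0,0,0],[0.5,-1,29,0,0,0,0],[0.5,-1,31,0,0,0,0],[0.5,-1,31,0,0,0,0],[0.5,-1,31,0,0,0,0]]]'; python3 -c "
from g import *
print(goto([524.9,123.2,111.5],.218))"
```

```text
t: 15.5
ee_pos: [524.9, 123.3, 118.6]
orientation: [1.971, 2.446, 0.0]
ft_force: [-0.1, 0.5, -2.8]
width: 25.9
grasp_force: 30.0
(array([-0.074, -0.031,  7.125]), array([ 0.   , -0.   , -0.004]))
```

```bash
python3 -m inch '[[[0,0,1,0,0,0,0],[0,0,2,0,0,0,0],[0,0,3,0,0,0,0],[0,0,4,0,0,0,0],[0,0,4,0,0,0,0],[0,0,4,0,0,0,0]]]'
```

```text
t: 16.1
ee_pos: [525.0, 123.3, 114.8]
orientation: [1.971, 2.446, 0.001]
ft_force: [1.0, 0.7, 1.4]
width: 25.4
grasp_force: 30.0
```

```bash
python3 -m inch '[[[0,0,1,0,0,0,0],[0,0,2,0,0,0,0],[0,0,2,0,0,0,0],[0,0,2,0,0,0,0]]]'; for i in 1 2 3; do python3 -m inch '[[[0,0,0,0,0,0,0]]]' | grep -E 'ee_pos|ft'; done
```

```text
t: 16.5
ee_pos: [525.0, 123.3, 112.6]
orientation: [1.971, 2.446, 0.0]
ft_force: [0.2, -0.5, 2.0]
width: 25.7
grasp_force: 30.0
ee_pos: [525.0, 123.3, 112.6]
ft_force: [0.8, 0.5, 1.1]
ee_pos: [524.9, 123.3, 112.7]
ft_force: [0.9, -0.3, 1.9]
ee_pos: [525.0, 123.3, 112.7]
ft_force: [0.5, -0.1, 1.9]
```

Run:
```python
from g import *
a,b=cam('scene'),cam('top')
x=a[0][155:275,220:330,::-1];y=b[0][170:290,195:305,::-1]
cv2.imwrite('pics/fin.png',cv2.resize(np.hstack([x,y]),None,fx=3.6,fy=3.6,interpolation=cv2.INTER_CUBIC))
```

```text
(no output)
```

View pics/fin.png

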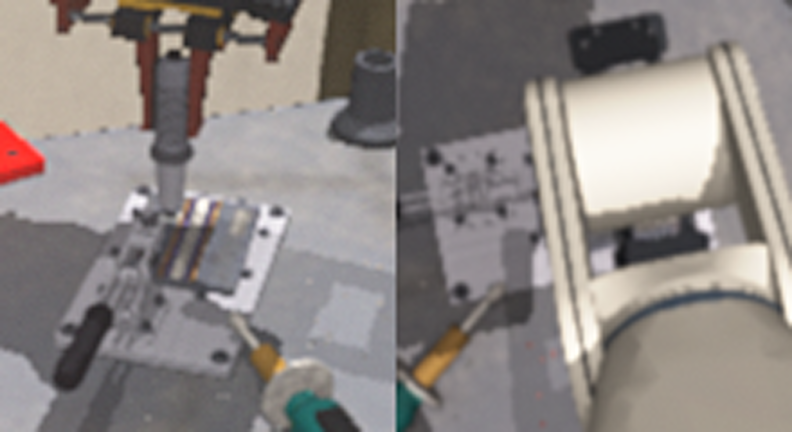

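The picture shows the probe upright at (172,210) on the spot, the handle still level at (85,345) and the coupon in its nest. I'll hand the job in.

```bash
python3 -c "
from workcell import ctrl
print(ctrl.close_job())"
```

```text
the job is handed in; nothing more can be done
None
```

I handed the job in with the clamp handle down and level, and the probe held upright on the ground spot at about 4 N, foot roughly 4–5 mm in; those are my estimates from the force, pose and camera readings, as hand-in returned no verdict.

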